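# Change over the desk trays

### The arm

A 6-joint arm with a two-finger parallel gripper is mounted at the origin on the work surface. World frame = base frame: x ahead of the robot, y to its left, z up, the work surface at z = 0. Lengths are in m, angles in rad, forces in N, time in s.
With the tool pointing down it reaches from about 0.375 to 0.975 m from the base axis. Payload 3.8 kg.
Tool frame: the origin (TCP) lies between the finger pads; the fingertips stand 22 mm ahead of it and the grasp point (between the pads) lies 3 mm ahead of it (bot.finger_overhang is the distance from the TCP to the fingertips, in m); x points along the fingers, y is the direction in which the jaws open and shut, and the axes are right-handed (so a half turn about x gives the same grasp; the last joint's range is limited). The gripper opens to 85 mm and grips with 20 to 120 N. Pads are 22 mm wide; open, the fingers measure 114 mm over their backs; the gripper's body (76 mm by 85 mm) begins 54 mm behind the grasp point. The pads swing forward as they close: fully open they stand 13 mm farther back than shut.
Start: joints at [-0.037, 0.264, 1.604, -0, 1.274, -0.037], TCP at [0.675, -0, 0.253] pointing down, gripper open.
Joint ranges: [-2.63, 2.63], [-0.94, 2.18], [0.31, 2.57], [-1.31, 4.45], [0, 2.66], [-2.55, 2.55]. Speed limits (rad/s): [2.57, 2.57, 3.14, 3.14, 3.14, 3.14].

### API

Orientations are given as a rotation vector (axis times angle).
In Python, from workcell import bot gives the robot as it stands. The module is installed in compiled form; this text tells all that it offers.
- The arm moves only by the tool arm_command, never from a script. Its argument "series" is a list that holds one entry, the list of rows, each a list of 7 numbers: the turn, a rotation vector about the tool's x, y, z in rad, then the shift along the tool's x, y, z in cm, then the opening, from 0 (shut) to 1 (fully open). In form: [[[rx, ry, rz, x, y, z, grip], ...]]. A call has 1 to 10 rows; each row shifts and turns the pose as measured when the row begins, along the tool's axes as they then stand; what a row does not reach is not made up. A row lasts 1/10 s, in which the tool goes at most 50 mm and 8.59 degrees, less where a joint would pass 70% of its speed; a pose out of reach is approached as far as the arm can. A call is refused whole if a number of a shift passes 5 or a number of a turn 0.15, either way. A call with a gripper value outside its range is refused whole. The fingers move at their own pace and stop on an object; "newtons" is the grip in N (left out, the last holds). Time passes only in rows, so rows that do not move let the fingers close. It gives the time, the measured TCP pose, the force and the opening at its end, in the units of the state.
- bot.read_state(): the state, without advancing time (a new reading comes with each control period).
- bot.read_camera(name): name is "scene" or "side" or "wrist"; returns (picture, depth): 400x640x3 uint8, blue, green, red; 400x640 float32, m along the optical axis (not along the pixel's ray), 0 where there is no reading.
- bot.camera_info(name): a dict with "K" (3x3 intrinsics, pixels), "extrinsics" (4x4, takes a point from camera to world coordinates). Camera axes: x right, y down, z forward; pixel columns grow to the right and rows downward; lengths in m; the calibration is good to about 2 mm. A picture is of the moment at which its call begins: read the wrist's pose just before it. camera_info takes no time and is no camera call; for the wrist camera it gives the pose at the moment of the call.
- bot.finish_job(): hands the job in, once; it reports no verdict.
The state is a dict: "time": time; "q": joint angles; "joint_vel": joint speeds; "joint_torque": joint torques, N m; "tool_pos": TCP position; "tcp_rot": TCP orientation; "wrist_force": force on the tool from outside, world axes, zero at the start; "torque": the same for the moment, N m; "width": opening from 0.0 (shut) to 1.0 (fully open).
Only numpy, scipy, OpenCV 4.12 (cv2) and the standard library are available. Lean on these libraries where they do the work, as an engineer would, in place of code of your own. Each camera call takes 0.05 s, during which the arm holds its last target.

### The job

Two shallow trays run on rails under the low plywood riser, and only one should stand out at a time. First push the narrow tray, which was left open, fully home; then hook a fingertip behind the raised front lip of the wide tray and draw it out as far as it goes. Do not pinch the trays' fronts, leave the tape roll, stapler and pen cup where they are, and finish clear of everything.

Things in the scene. Friction and masses are not known exactly. Their poses are not given: they have to be found in the camera images.
- riser: Low plywood desk riser, fixed, 440 mm wide (y), 200 mm deep (x), top face 85 mm above the desk. Origin on the desk below the middle of its front edge; +x into its depth, +y along the front edge. The trays come out of its front along its -x, 95 mm either side of its middle, either way round. It is turned up to 0.3 rad.
- wide_tray (a joint): How far the wide tray is drawn out, m: 0 fully home, 0.110 at its stop; starts nearly home. Grey open tray, outer width 150 mm, total length 272 mm, walls 4 mm; floor top 16 mm, side walls' top 38 mm above the desk. It slides along the riser's -x against 2.5 N of friction plus 8 N per m/s and stays where it is left. At 0 its front stands 92 mm out of the riser's front edge.
- narrow_tray (a joint): How far the narrow tray is out, m: 0 fully home, 0.110 at its stop; starts 45 to 75 mm out. Grey open tray, outer width 94 mm, total length 272 mm, walls 4 mm; floor top 16 mm, side walls' top 38 mm above the desk. Slides with the same friction along the riser's -x. At 0 its front stands 92 mm out of the riser's front edge.
- wide_hook (a point): Middle of the upper inner edge of the wide tray's raised front lip (14 mm thick, the outer half wooden), 52 mm above the desk: the hooking face lies here, facing the riser, and reaches 36 mm down to the tray floor. Behind it, with the tray home, 78 mm up to the riser's edge are empty and open from above over the inner width of 142 mm.
- narrow_push (a point): Centre of the outer front surface of the narrow tray, 31 mm above the desk, where a fingertip can push it; this upright front reaches from 10 to 52 mm above the desk.
- tape: Loose roll of clear tape lying flat on the desk to the riser's +y side of the trays, 90 mm across, 24 mm high; origin at the centre of its underside. Leave alone.
- stapler: Loose grey stapler on the desk to the riser's -y side of the trays, 135 x 36 x 54 mm (x, y, z); origin at the centre of its underside. Leave alone.
- pencup: Loose metal pen cup standing on the desk before and to the riser's -y side of the trays, 74 mm across, 90 mm high; origin at the centre of its underside. Leave alone.

How it is judged:
On the way, in this order (a step that is already met when the one before it is completed fails the run):
1. the narrow tray is pushed fully home (value of joint narrow_tray below 0.006 m), for 0.2 s.
2. a finger pulls on the inside of the wide tray's lip while that tray is still mostly in (contact force between the fingers and wide_lip_inside above 0.5 N and value of joint wide_tray below 0.06 m), for 0.05 s.
3. the wide tray is drawn out to its stop (value of joint wide_tray above 0.102 m), for 0.2 s.
At the end, for the whole second after the job is handed in: The narrow tray is home within 6 mm, the wide tray is out within 8 mm of its stop (0.110 m), and both are at rest (value of joint narrow_tray below 0.006 m and value of joint wide_tray above 0.102 m and velocity of joint wide_tray between -0.01 and 0.01 m/s and velocity of joint narrow_tray between -0.01 and 0.01 m/s); the robot touches nothing.
It fails at once if the front of the wide tray is pinched between the fingers (contact force between the fingers and wide_lip_inside above 3 N and contact force between the fingers and wide_front_outside above 3 N).
It fails at once if the front of the narrow tray is pinched between the fingers (contact force between the fingers and narrow_lip_inside above 3 N and contact force between the fingers and narrow_front_outside above 3 N).
It fails at once if the tape roll is moved more than 15 mm or tipped (distance of tape from where it was at the start of the episode above 0.015 m or angle between tape's own z axis and vertical above 0.3 rad).
It fails at once if the stapler is moved more than 15 mm or tipped (distance of stapler from where it was at the start of the episode above 0.015 m or angle between stapler's own z axis and vertical above 0.3 rad).
It fails at once if the pen cup is moved more than 15 mm or tipped (distance of pencup from where it was at the start of the episode above 0.015 m or angle between pencup's own z axis and vertical above 0.3 rad).
It also fails if it takes over 43 s, if anything falls off the work surface, if the arm or the gripper's body presses on something with over 40 N, if the wrist force passes 120 N, or if a joint passes its speed limit or range.

## Working session

There is one attempt and no reset: what is moved stays moved. The work goes in short steps, Python scripts to look and compute and a tool call to move; the robot and the scene stay as the last step left them, time stands still between calls to the robot, and variables do not carry over. Pictures are saved under pics/ and viewed, and the job is handed in when it is done.

Besides the shell and the picture viewer there is one more tool, called as name(argument=value, ...) on one line, values as JSON. arm_command: Moves the arm, as the interface text tells. Its arguments: {"type":"object","properties":{"series":{"type":"array"},"newtons":{"type":"number"}},"required":["series"]}

```bash
mkdir -p pics; cat > h.py <<'E'
import numpy as np, cv2
from workcell import bot
def grab(n,tag):
    info=bot.camera_info(n); p,d=bot.read_camera(n)
    cv2.imwrite(f'pics/{tag}.png',p); np.savez(f'{tag}.npz',p=p,d=d,K=info['K'],E=info['extrinsics'])
    return p,d,np.array(info['K']),np.array(info['extrinsics'])
def load(tag):
    z=np.load(f'{tag}.npz'); return z['p'],z['d'],z['K'],z['E']
def cloud(d,K,E):
    v,u=np.mgrid[:d.shape[0],:d.shape[1]]
    P=np.stack([(u-K[0,2])/K[0,0]*d,(v-K[1,2])/K[1,1]*d,d],-1)
    return P@E[:3,:3].T+E[:3,3]
E
python3 - <<'E'
from h import *
print(bot.read_state())
for n in ['scene','side','wrist']:
    p,d,K,E=grab(n,n+'0'); print(n,K.tolist(),E.round(3).tolist(),(d>0).mean())
E
```

```text
{'time': 0.0, 'q': array([-3.69250146e-02,  2.64749407e-01,  1.60535541e+00,  1.69321795e-05,
        1.27370569e+00, -3.69031883e-02]), 'joint_vel': array([-0.00023262,  0.00034381,  0.00083214,  0.00182883,  0.00019674,
        0.00095277]), 'joint_torque': array([ 6.10465631e-04, -5.15121067e+01, -3.67308676e+01, -4.07824507e-05,
        1.31324201e-02,  1.46811578e-05]), 'tool_pos': array([6.74325731e-01, 1.14513843e-05, 2.51974537e-01]), 'tcp_rot': array([ 1.20824308,  1.21089063, -1.21080449]), 'wrist_force': array([ 0.27434535,  0.30170877, -0.51706373]), 'torque': array([ 0.03522435, -0.01469684, -0.01514503]), 'width': 1.001812294596137}
scene [[447.2577335352815, 0.0, 314.31796774570404], [0.0, 447.2577335352815, 203.99984990411485], [0.0, 0.0, 1.0]] [[-0.552, 0.606, -0.572, 1.165], [0.834, 0.413, -0.367, 0.407], [0.014, -0.68, -0.733, 0.852], [0.0, 0.0, 0.0, 1.0]] 0.99608984375
side [[381.22404877647494, 0.0, 325.64233340237314], [0.0, 381.22404877647494, 199.0472507064061], [0.0, 0.0, 1.0]] [[0.976, -0.123, 0.183, 0.372], [-0.22, -0.532, 0.818, -0.678], [-0.003, -0.838, -0.546, 0.534], [0.0, 0.0, 0.0, 1.0]] 0.99598828125
wrist [[341.1286610979935, 0.0, 310.0721045372516], [0.0, 341.1286610979935, 202.38517388058898], [0.0, 0.0, 1.0]] [[1.0, 0.001, -0.002, 0.675], [-0.0, -0.966, -0.258, 0.066], [-0.002, 0.258, -0.966, 0.372], [0.0, 0.0, 0.0, 1.0]] 0.9958359375
```

View pics/scene0.png

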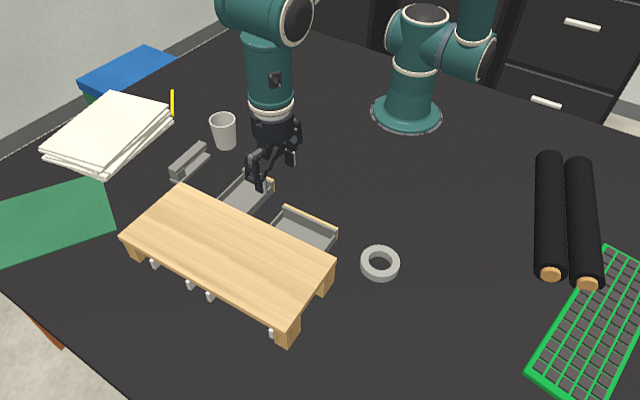

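View pics/side0.png

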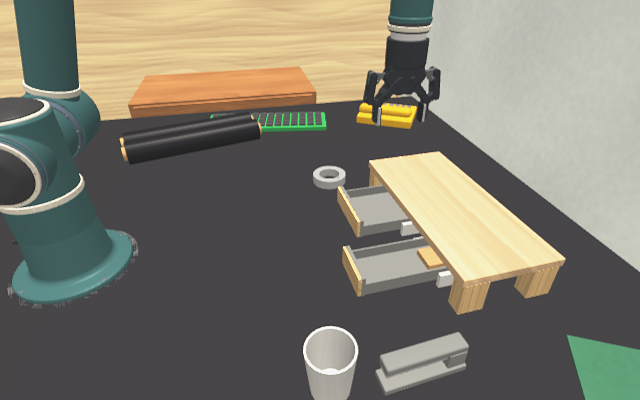

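View pics/wrist0.png

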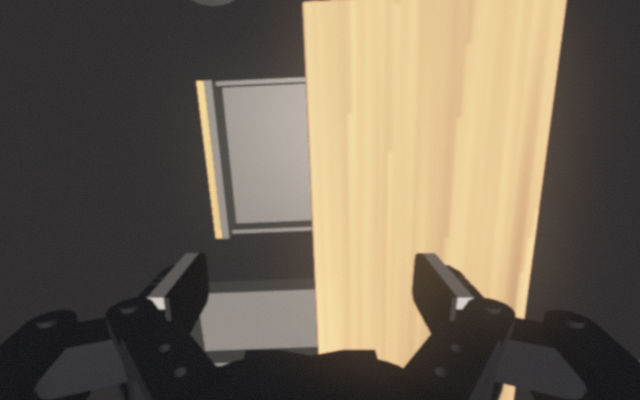

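The scene and side views show the wide tray on the tape's side (+y, side image about (375,210)). The narrow, open tray is on the stapler's and cup's side, with its front at (352,268) in the side image. The wrist view shows the wide tray's lip from (205,80) to (222,238). Next I'll measure these positions.

```bash
cat > m.py <<'E'
from h import *
from scipy.spatial.transform import Rotation as R
print(R.from_rotvec(bot.read_state()['tcp_rot']).as_matrix().round(2).tolist())
for n in ['scene0','side0','wrist0']:
    p,d,K,E=load(n); P=cloud(d,K,E)
    m=(abs(P[...,2]-.085)<.006)&(d>0)&(P[...,0]>.5)&(P[...,0]<1.2)&(abs(P[...,1])<.45)
    # wooden colour
    b,g,r=[p[...,i].astype(int) for i in range(3)]
    m&=(r-b>40)
    m=m.astype(np.uint8); nn,l,s,c=cv2.connectedComponentsWithStats(m); k=1+s[1:,4].argmax()
    X=P[l==k]; rect=cv2.minAreaRect(X[:,:2].astype(np.float32))
    print(n,'top z',np.median(X[:,2]).round(4),rect,cv2.boxPoints(rect).round(3).tolist())
E
python3 m.py
```

```text
[[-0.0, 1.0, -0.0], [0.0, -0.0, -1.0], [-1.0, -0.0, -0.0]]
scene0 top z 0.0852 ((0.7755586504936218, -0.06759344041347504), (0.2021762579679489, 0.44220981001853943), 2.4923038482666016) [[0.6650000214576721, 0.14900000393390656], [0.6840000152587891, -0.2930000126361847], [0.8859999775886536, -0.2840000092983246], [0.8669999837875366, 0.15800000727176666]]
side0 top z 0.0843 ((0.7781373858451843, -0.06921690702438354), (0.20351973176002502, 0.4410865008831024), 2.6242458820343018) [[0.6660000085830688, 0.1459999978542328], [0.6869999766349792, -0.2939999997615814], [0.8899999856948853, -0.2849999964237213], [0.8700000047683716, 0.15600000321865082]]
wrist0 top z 0.0839 ((0.7754608392715454, -0.014991119503974915), (0.20058774948120117, 0.33284229040145874), 2.583381175994873) [[0.6679999828338623, 0.1469999998807907], [0.6830000281333923, -0.1860000044107437], [0.8830000162124634, -0.1770000010728836], [0.8679999709129333, 0.15600000321865082]]
```

```bash
cat > m2.py <<'E'
from h import *
import sys
th=np.deg2rad(2.56); c=np.array([.7767,-.0683]); X=np.array([np.cos(th),np.sin(th)]); Y=np.array([-X[1],X[0]]); O=c-.1*X
print('O',O)
def toR(P): q=P[...,:2]-O; return q@X,q@Y
if __name__=='__main__':
  for n in sys.argv[1:]:
    p,d,K,E=load(n); P=cloud(d,K,E); x,y=toR(P); z=P[...,2]
    ok=(d>0)
    for nm,yc,hw in [('wide',.095,.075),('narrow',-.095,.047)]:
        m=ok&(abs(z-.052)<.005)&(abs(y-yc)<hw+.02)&(x<-.07)&(x>-.23)
        if m.sum()>10:
            print(n,nm,'lip top',m.sum(),'x',np.percentile(x[m],[2,50,98]).round(4),'y',np.percentile(y[m],[1,99]).round(4),'z',np.median(z[m]).round(4))
            for s in (-1,1):
                mm=m&(s*(y-yc)>hw*.4); print('   side',s,np.percentile(x[mm],[5,50,95]).round(4) if mm.sum() else None)
    for nm,zz,box in [('tape',.024,(-.25,.05,.17,.42)),('stapler',.04,(-.3,.1,-.45,-.17)),('cup',.085,(-.4,-.0,-.5,-.17))]:
        m=ok&(z>zz-.008)&(z<zz+.02)&(x>box[0])&(x<box[1])&(y>box[2])&(y<box[3])&~((z>.08)&(x>-.01))
        if m.sum()>10: print(n,nm,m.sum(),'x',np.percentile(x[m],[1,99]).round(3),'y',np.percentile(y[m],[1,99]).round(3),'z',z[m].max().round(3))
E
python3 m2.py scene0 side0 wrist0
```

```text
O [ 0.6767998  -0.07276656]
scene0 wide lip top 347 x [-0.0991 -0.0905 -0.0837] y [0.0233 0.1708] z 0.0519
   side -1 [-0.0985 -0.0914 -0.085 ]
   side 1 [-0.0985 -0.0904 -0.0848]
scene0 narrow lip top 53 x [-0.154  -0.1453 -0.1388] y [-0.1399 -0.0457] z 0.0519
   side -1 [-0.1483 -0.1414 -0.1399]
   side 1 [-0.1531 -0.1466 -0.1391]
scene0 tape 891 x [-0.128  0.045] y [0.17  0.332] z 0.043
scene0 stapler 804 x [-0.276  0.04 ] y [-0.449 -0.252] z 0.06
scene0 cup 251 x [-0.281 -0.21 ] y [-0.32  -0.249] z 0.093
side0 wide lip top 266 x [-0.0974 -0.091  -0.0832] y [0.0191 0.1679] z 0.051
   side -1 [-0.0971 -0.0909 -0.084 ]
   side 1 [-0.097  -0.0913 -0.0836]
side0 narrow lip top 306 x [-0.1518 -0.145  -0.1378] y [-0.1429 -0.0496] z 0.051
   side -1 [-0.1515 -0.1446 -0.1384]
   side 1 [-0.1515 -0.145  -0.1381]
side0 tape 451 x [-0.128  0.022] y [0.178 0.328] z 0.044
side0 stapler 3438 x [-0.273  0.048] y [-0.32  -0.195] z 0.06
side0 cup 949 x [-0.279 -0.208] y [-0.323 -0.252] z 0.091
wrist0 wide lip top 2467 x [-0.0966 -0.0893 -0.0829] y [0.0211 0.1681] z 0.0509
   side -1 [-0.096  -0.0894 -0.083 ]
   side 1 [-0.096  -0.0893 -0.0831]
wrist0 tape 17 x [-0.095 -0.079] y [0.242 0.243] z 0.02
```

The riser is turned 2.56°. The narrow tray is about 60 mm out and the wide tray about 5 mm. Lip height measures 51–52 mm, against 52 mm in the text. I'll shut the fingers, align the yaw with the riser, and move in front of the narrow tray.

arm_command(series=[[[-0.045, 0, 0, 0, 0, 0, 0], [0, 0, 0, 0, -3.6, 2.8, 0], [0, 0, 0, 0, -3.6, 2.8, 0], [0, 0, 0, 0, -3.6, 2.8, 0], [0, 0, 0, 0, -3.6, 2.8, 0], [0, 0, 0, 0, -3.6, 2.8, 0], [0, 0, 0, 0, -3.6, 2.8, 0], [0, 0, 0, 0, 0, 0, 0], [0, 0, 0, 0, 0, 0, 0]]], newtons=40)

```text
time: 1.05
tool_pos: [0.4578, -0.1823, 0.2473]
tcp_rot: [1.17, 1.239, -1.178]
wrist_force: [0.3, -0.3, 0.6]
width: 0.0
```

```bash
cat > st.py <<'E'
from h import *
from m2 import toR
from scipy.spatial.transform import Rotation as R
def st():
    s=bot.read_state(); p=s['tool_pos']; x,y=toR(p); M=R.from_rotvec(s['tcp_rot']).as_matrix()
    print('t',s['time'],'riser x,y',x.round(4),y.round(4),'z',p[2].round(4),'yaw',np.rad2deg(np.arctan2(M[1,1],M[0,1])).round(2),'tilt',M[:,0].round(3),'F',s['wrist_force'].round(1),'w',round(s['width'],3),'ov',bot.finger_overhang)
st()
E
python3 st.py; python3 - <<'E'
from h import *
for n in ['scene','side','wrist']: grab(n,n+'1')
E
python3 m2.py scene1 wrist1; python3 -c "
import cv2,numpy as np
cv2.imwrite('pics/m1.png',np.vstack([cv2.resize(cv2.imread('pics/side1.png'),(480,300)),cv2.resize(cv2.imread('pics/wrist1.png'),(480,300))]))"
```

```text
O [ 0.6767998  -0.07276656]
t 1.05 riser x,y -0.2236 -0.0997 z 0.2473 yaw 2.83 tilt [-0.008  0.001 -1.   ] F [ 0.3 -0.3  0.6] w 0.0 ov 0.022
O [ 0.6767998  -0.07276656]
scene1 wide lip top 349 x [-0.0993 -0.0902 -0.0842] y [0.0231 0.1705] z 0.052
   side -1 [-0.0983 -0.0896 -0.0848]
   side 1 [-0.0979 -0.0906 -0.0847]
scene1 narrow lip top 178 x [-0.1545 -0.1454 -0.1388] y [-0.1401 -0.0452] z 0.052
   side -1 [-0.1532 -0.1453 -0.1395]
   side 1 [-0.1533 -0.1459 -0.1388]
scene1 tape 888 x [-0.128  0.044] y [0.17  0.332] z 0.044
scene1 stapler 806 x [-0.276  0.038] y [-0.449 -0.252] z 0.06
scene1 cup 245 x [-0.282 -0.209] y [-0.319 -0.248] z 0.093
wrist1 wide lip top 920 x [-0.0974 -0.0907 -0.0833] y [0.0196 0.0564] z 0.0507
   side -1 [-0.0971 -0.0907 -0.0838]
   side 1 None
wrist1 narrow lip top 1547 x [-0.152  -0.1453 -0.1382] y [-0.1409 -0.0491] z 0.0509
   side -1 [-0.1518 -0.1453 -0.1386]
   side 1 [-0.1518 -0.1453 -0.1386]
wrist1 stapler 972 x [-0.222  0.021] y [-0.294 -0.187] z 0.06
wrist1 cup 93 x [-0.228 -0.   ] y [-0.263 -0.172] z 0.09
```

View pics/m1.png

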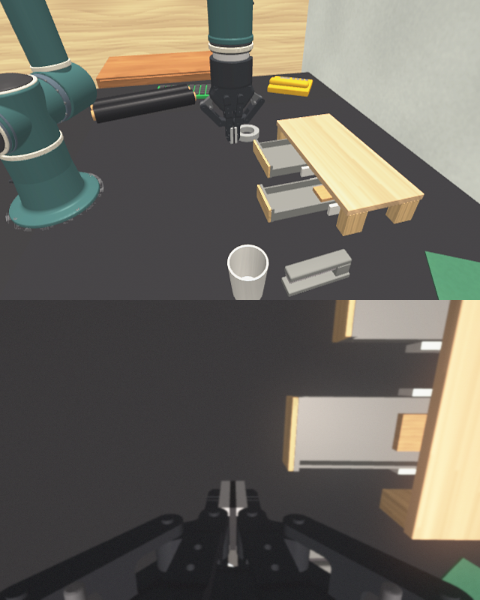

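The view from here shows the closed gripper's knuckles spreading widely along the jaw axis. I'll turn it 90° so they lie along the front edge, clear of the riser.

arm_command(series=[[[-0.142, 0, 0, 0, 0, 0, 0], [-0.142, 0, 0, 0, 0, 0, 0], [-0.142, 0, 0, 0, 0, 0, 0], [-0.142, 0, 0, 0, 0, 0, 0], [-0.142, 0, 0, 0, 0, 0, 0], [-0.142, 0, 0, 0, 0, 0, 0], [-0.142, 0, 0, 0, 0, 0, 0], [-0.142, 0, 0, 0, 0, 0, 0], [-0.142, 0, 0, 0, 0, 0, 0], [-0.142, 0, 0, 0, 0, 0, 0]]])

```text
time: 2.2
tool_pos: [0.4708, -0.1709, 0.2458]
tcp_rot: [0.021, 1.579, -0.014]
wrist_force: [0.1, 0.5, 0.2]
width: -0.002
```

```bash
python3 st.py
```

```text
O [ 0.6767998  -0.07276656]
t 2.2 riser x,y -0.2102 -0.0888 z 0.2458 yaw 88.73 tilt [-0.009  0.004 -1.   ] F [0.1 0.5 0.2] w -0.002 ov 0.022
```

arm_command(series=[[[-0.067, 0, 0, 0, 0, 0, 0], [0, 0, 0, 4, -0.1, 0, 0], [0, 0, 0, 4, -0.1, 0, 0], [0, 0, 0, 4, -0.1, 0, 0], [0, 0, 0, 4, -0.1, 0, 0], [0, 0, 0, 0, 0, 0, 0]]])

```text
time: 2.8
tool_pos: [0.4806, -0.1689, 0.0838]
tcp_rot: [-0.049, 1.57, 0.053]
wrist_force: [-1.2, 0.4, 0.1]
width: -0.002
```

```bash
python3 st.py
```

```text
O [ 0.6767998  -0.07276656]
t 2.8 riser x,y -0.2003 -0.0872 z 0.0838 yaw 93.75 tilt [-0.     0.002 -1.   ] F [-1.2  0.4  0.1] w -0.002 ov 0.022
```

arm_command(series=[[[0.02, 0, 0, 2, -0.4, 0, 0], [0, 0, 0, 1.8, -0.4, 0, 0], [0, 0, 0, 0, 0, 0, 0]]])

```text
time: 3.1
tool_pos: [0.4859, -0.1753, 0.0479]
tcp_rot: [-0.038, 1.568, 0.041]
wrist_force: [0.2, 0.4, 0.3]
width: -0.005
```

```bash
python3 st.py;  python3 - <<'E'
from h import *
grab('side','side2')
E
```

```text
O [ 0.6767998  -0.07276656]
t 3.1 riser x,y -0.1953 -0.0939 z 0.0479 yaw 92.85 tilt [ 0.002  0.002 -1.   ] F [0.2 0.4 0.3] w -0.005 ov 0.022
```

View pics/side2.png

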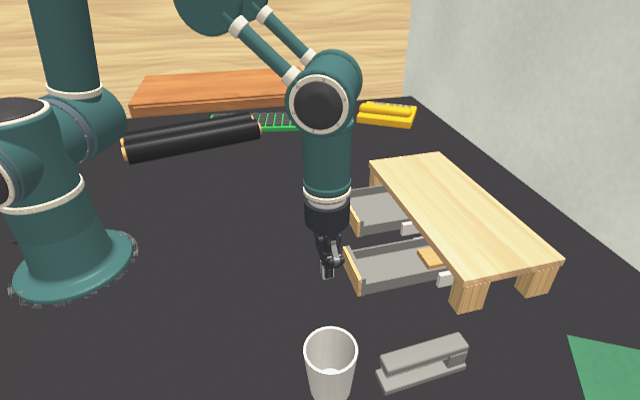

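The fingertip at (327,270) stands in front of the narrow tray's front at (352,268), and the cup and stapler are well clear. Now I'll push.

arm_command(series=[[[0, 0, 0, 0, 0, 1.5, 0], [0, 0, 0, 0, 0, 1.0, 0], [0, 0, 0, 0, 0, 1.0, 0], [0, 0, 0, 0, 0, 1.0, 0], [0, 0, 0, 0, 0, 1.0, 0], [0, 0, 0, 0, 0, 1.0, 0], [0, 0, 0, 0, 0, 1.0, 0]]])

```text
time: 3.85
tool_pos: [0.5658, -0.171, 0.0551]
tcp_rot: [-0.041, 1.568, 0.041]
wrist_force: [-2.0, -0.9, -0.8]
width: -0.002
```

```bash
python3 st.py
```

```text
O [ 0.6767998  -0.07276656]
t 3.85 riser x,y -0.1153 -0.0932 z 0.0551 yaw 93.0 tilt [ 0.002 -0.    -1.   ] F [-2.  -0.9 -0.8] w -0.002 ov 0.022
```

arm_command(series=[[[0, 0, 0, 0.4, 0, 0.7, 0], [0, 0, 0, 0.3, 0, 0.5, 0], [0, 0, 0, 0, 0, 0.3, 0]]])

```text
time: 4.15
tool_pos: [0.5788, -0.1706, 0.0486]
tcp_rot: [-0.043, 1.579, 0.043]
wrist_force: [-16.9, -3.0, 12.4]
width: 0.003
```

```bash
python3 st.py;python3 - <<'E'
from h import *
for n in ['scene','side','wrist']: grab(n,n+'3')
E
python3 m2.py scene3 side3 wrist3|grep -A2 narrow
```

```text
O [ 0.6767998  -0.07276656]
t 4.15 riser x,y -0.1023 -0.0933 z 0.0486 yaw 93.1 tilt [-0.009 -0.    -1.   ] F [-16.9  -3.   12.4] w 0.003 ov 0.022
scene3 narrow lip top 212 x [-0.1006 -0.086  -0.0781] y [-0.1394 -0.0466] z 0.0518
   side -1 [-0.0925 -0.0853 -0.0786]
   side 1 [-0.0935 -0.0852 -0.0789]
--
side3 narrow lip top 206 x [-0.1128 -0.0875 -0.0775] y [-0.142  -0.0881] z 0.051
   side -1 [-0.0908 -0.0843 -0.0776]
   side 1 None
--
wrist3 narrow lip top 1073 x [-0.1136 -0.1093 -0.0775] y [-0.1385 -0.0487] z 0.0512
   side -1 [-0.0813 -0.0791 -0.0774]
   side 1 [-0.0825 -0.0798 -0.0775]
```

The push ended at the stop: about 17 N, with the front at x ≈ −0.092 in the riser frame, so the tray is home. I'll back off, rise, and go over the wide tray's opening.

arm_command(series=[[[0, 0, 0, 0, 0, -1.5, 0], [0, 0, 0, 0, 0, -2, 0], [0, 0, 0, -4, 0, 0, 0], [0, 0, 0, -4, 0, 0, 0], [0, 0, 0, -1, 4, 1, 0], [0, 0, 0, 0, 4, 2, 0], [0, 0, 0, 0, 4, 2, 0], [0, 0, 0, 0, 4, 2, 0], [0, 0, 0, 0, 2.5, 1, 0], [0, 0, 0, 0, 0, 0, 0]]])

```text
time: 5.3
tool_pos: [0.6296, 0.0239, 0.1472]
tcp_rot: [-0.033, 1.55, 0.039]
wrist_force: [0.4, -0.6, 0.5]
width: 0.001
```

```bash
python3 st.py;python3 - <<'E'
from h import *
for n in ['scene','side','wrist']: grab(n,n+'4')
E
python3 m2.py scene4 side4 wrist4; python3 -c "
import cv2,numpy as np
cv2.imwrite('pics/m4.png',np.vstack([cv2.resize(cv2.imread('pics/side4.png'),(480,300)),cv2.resize(cv2.imread('pics/wrist4.png'),(480,300))]))"
```

```text
O [ 0.6767998  -0.07276656]
t 5.3 riser x,y -0.0429 0.0987 z 0.1472 yaw 92.63 tilt [ 0.021  0.005 -1.   ] F [ 0.4 -0.6  0.5] w 0.001 ov 0.022
O [ 0.6767998  -0.07276656]
scene4 wide lip top 336 x [-0.0994 -0.0898 -0.0838] y [0.0227 0.1711] z 0.0518
   side -1 [-0.0983 -0.0886 -0.0842]
   side 1 [-0.0984 -0.0908 -0.0849]
scene4 narrow lip top 191 x [-0.0935 -0.0843 -0.0782] y [-0.1395 -0.0459] z 0.0518
   side -1 [-0.0931 -0.0853 -0.0784]
   side 1 [-0.0931 -0.0845 -0.0785]
scene4 tape 887 x [-0.128  0.045] y [0.17  0.332] z 0.044
scene4 stapler 777 x [-0.274  0.031] y [-0.449 -0.252] z 0.06
scene4 cup 249 x [-0.282 -0.21 ] y [-0.321 -0.249] z 0.093
side4 wide lip top 269 x [-0.0973 -0.0908 -0.0833] y [0.0193 0.1686] z 0.051
   side -1 [-0.097  -0.0908 -0.084 ]
   side 1 [-0.097  -0.0908 -0.0839]
side4 narrow lip top 298 x [-0.0915 -0.0848 -0.0772] y [-0.1426 -0.0504] z 0.0511
   side -1 [-0.091  -0.0843 -0.0778]
   side 1 [-0.091  -0.0849 -0.0778]
side4 tape 449 x [-0.128  0.022] y [0.185 0.327] z 0.044
side4 stapler 3441 x [-0.274  0.049] y [-0.32  -0.194] z 0.06
side4 cup 950 x [-0.279 -0.209] y [-0.323 -0.252] z 0.092
wrist4 wide lip top 5522 x [-0.0972 -0.0905 -0.0837] y [0.0216 0.1683] z 0.0509
   side -1 [-0.0967 -0.0905 -0.0843]
   side 1 [-0.0966 -0.0904 -0.0842]
wrist4 narrow lip top 1901 x [-0.0912 -0.0844 -0.0776] y [-0.0972 -0.0478] z 0.0509
   side -1 None
   side 1 [-0.0907 -0.0845 -0.0781]
wrist4 tape 10253 x [-0.127  0.018] y [0.176 0.327] z 0.044
```

View pics/m4.png

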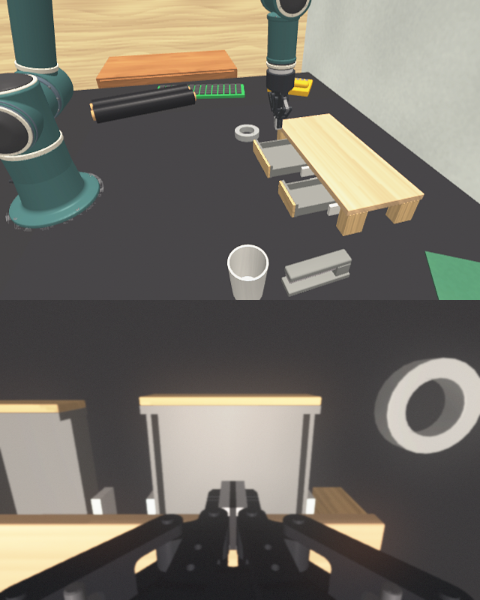

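The narrow tray reads home from all three cameras (front at −0.0915). The wrist view shows the fingertips over the wide tray's opening, inside its lip. I'll descend behind the lip.

arm_command(series=[[[0, 0.02, 0, 0, -0.3, -1.1, 0], [0, 0, 0, 3, 0, 0, 0], [0, 0, 0, 2, 0, 0, 0], [0, 0, 0, 0, 0, 0, 0]]])

```text
time: 5.85
tool_pos: [0.6139, 0.0106, 0.096]
tcp_rot: [-0.028, 1.575, 0.03]
wrist_force: [0.1, -1.2, -0.0]
width: 0.0
```

```bash
python3 st.py
```

```text
O [ 0.6767998  -0.07276656]
t 5.85 riser x,y -0.0591 0.0861 z 0.096 yaw 92.1 tilt [-0.004  0.001 -1.   ] F [ 0.1 -1.2 -0. ] w 0.0 ov 0.022
```

arm_command(series=[[[0, 0, 0, 1.5, 0.4, 0.3, 0], [0, 0, 0, 1.5, 0.3, 0.2, 0], [0, 0, 0, 1.2, 0, 0, 0], [0, 0, 0, 0, 0, 0, 0]]])

```text
time: 6.25
tool_pos: [0.6186, 0.0156, 0.0524]
tcp_rot: [-0.025, 1.574, 0.026]
wrist_force: [-0.6, 0.6, 0.0]
width: -0.002
```

```bash
python3 st.py;python3 - <<'E'
from h import *
for n in ['side','wrist']: grab(n,n+'5')
E
python3 -c "
import cv2,numpy as np
cv2.imwrite('pics/m5.png',np.vstack([cv2.resize(cv2.imread('pics/side5.png')[130:330,240:560],(480,300)),cv2.resize(cv2.imread('pics/wrist5.png'),(480,300))]))"
```

```text
O [ 0.6767998  -0.07276656]
t 6.25 riser x,y -0.0542 0.0909 z 0.0524 yaw 91.88 tilt [-0.004  0.001 -1.   ] F [-0.6  0.6  0. ] w -0.002 ov 0.022
```

View pics/m5.png

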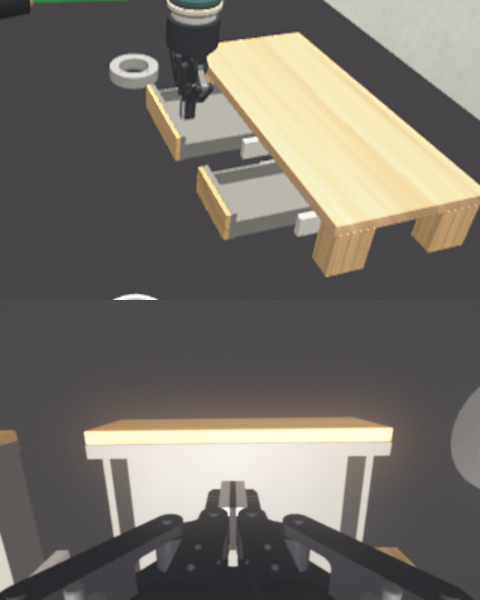

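The fingertip hangs inside the wide tray behind its lip, clear of the riser. Now I'll pull it out gently.

arm_command(series=[[[0, 0, 0, 0, 0, -1.0, 0], [0, 0, 0, 0, 0, -1.0, 0], [0, 0, 0, 0, 0, -0.8, 0], [0, 0, 0, 0, 0, -0.8, 0]]])

```text
time: 6.75
tool_pos: [0.5854, 0.0147, 0.0569]
tcp_rot: [-0.026, 1.563, 0.027]
wrist_force: [3.2, -0.1, -2.9]
width: 0.003
```

```bash
python3 st.py
```

```text
O [ 0.6767998  -0.07276656]
t 6.75 riser x,y -0.0874 0.0915 z 0.0569 yaw 91.92 tilt [ 0.008  0.001 -1.   ] F [ 3.2 -0.1 -2.9] w 0.003 ov 0.022
```

arm_command(series=[[[0, 0, 0, 0.3, 0, -0.8, 0], [0, 0, 0, 0.3, 0, -0.9, 0], [0, 0, 0, 0.2, 0, -0.9, 0], [0, 0, 0, 0.2, 0, -0.9, 0]]])

```text
time: 7.15
tool_pos: [0.5522, 0.0132, 0.0502]
tcp_rot: [-0.026, 1.552, 0.026]
wrist_force: [2.7, 0.1, 3.0]
width: 0.0
```

```bash
python3 st.py
```

```text
O [ 0.6767998  -0.07276656]
t 7.15 riser x,y -0.1206 0.0915 z 0.0502 yaw 91.93 tilt [ 0.019  0.    -1.   ] F [2.7 0.1 3. ] w 0.0 ov 0.022
```

arm_command(series=[[[0, 0.01, 0, 0.05, 0, -0.9, 0], [0, 0.01, 0, 0.05, 0, -0.9, 0], [0, 0, 0, 0.05, 0, -0.9, 0], [0, 0, 0, 0.05, 0, -0.9, 0], [0, 0, 0, 0.05, 0, -0.9, 0]]])

```text
time: 7.65
tool_pos: [0.5039, 0.0113, 0.0476]
tcp_rot: [-0.027, 1.572, 0.026]
wrist_force: [3.6, -0.5, 2.0]
width: 0.003
```

```bash
python3 st.py
```

```text
O [ 0.6767998  -0.07276656]
t 7.65 riser x,y -0.1689 0.0918 z 0.0476 yaw 91.94 tilt [-0.002 -0.001 -1.   ] F [ 3.6 -0.5  2. ] w 0.003 ov 0.022
```

arm_command(series=[[[0, 0, 0, -0.1, 0, -0.5, 0], [0, 0, 0, 0, 0, -0.4, 0], [0, 0, 0, 0, 0, -0.3, 0]]])

```text
time: 7.95
tool_pos: [0.4963, 0.0112, 0.0483]
tcp_rot: [-0.026, 1.556, 0.026]
wrist_force: [12.8, 1.3, -9.4]
width: -0.002
```

```bash
python3 st.py
```

```text
O [ 0.6767998  -0.07276656]
t 7.95 riser x,y -0.1766 0.0919 z 0.0483 yaw 91.89 tilt [ 0.014 -0.    -1.   ] F [12.8  1.3 -9.4] w -0.002 ov 0.022
```

Force has jumped to 12.8 N at x ≈ −0.177, which is the stop. I'll hold briefly, check, then come off.

arm_command(series=[[[0, 0, 0, 0, 0, -0.1, 0], [0, 0, 0, 0, 0, -0.1, 0], [0, 0, 0, 0, 0, 0, 0]]])

```text
time: 8.25
tool_pos: [0.4964, 0.0112, 0.0482]
tcp_rot: [-0.026, 1.549, 0.025]
wrist_force: [3.1, -0.4, 0.6]
width: -0.004
```

```bash
python3 st.py;python3 - <<'E'
from h import *
for n in ['scene','side']: grab(n,n+'6')
E
python3 m2.py scene6 side6
```

```text
O [ 0.6767998  -0.07276656]
t 8.25 riser x,y -0.1765 0.092 z 0.0482 yaw 91.87 tilt [ 0.021  0.    -1.   ] F [ 3.1 -0.4  0.6] w -0.004 ov 0.022
O [ 0.6767998  -0.07276656]
scene6 wide lip top 183 x [-0.2018 -0.1916 -0.1676] y [0.0228 0.1706] z 0.0521
   side -1 [-0.2004 -0.1916 -0.1882]
   side 1 [-0.2012 -0.1939 -0.1883]
scene6 narrow lip top 187 x [-0.0939 -0.0845 -0.0781] y [-0.1378 -0.047 ] z 0.052
   side -1 [-0.0919 -0.0845 -0.0781]
   side 1 [-0.0924 -0.0844 -0.0784]
scene6 tape 1008 x [-0.191  0.044] y [0.17  0.331] z 0.044
scene6 stapler 795 x [-0.275  0.036] y [-0.448 -0.252] z 0.06
scene6 cup 253 x [-0.281 -0.209] y [-0.321 -0.249] z 0.095
side6 wide lip top 305 x [-0.2011 -0.1936 -0.1719] y [0.0188 0.1658] z 0.0512
   side -1 [-0.201  -0.1947 -0.1878]
   side 1 [-0.2008 -0.1948 -0.1876]
side6 narrow lip top 293 x [-0.0914 -0.085  -0.0772] y [-0.1424 -0.0501] z 0.051
   side -1 [-0.091  -0.0844 -0.0778]
   side 1 [-0.0911 -0.0847 -0.0779]
side6 tape 319 x [-0.111  0.025] y [0.17  0.322] z 0.044
side6 stapler 3452 x [-0.274  0.049] y [-0.32  -0.195] z 0.06
side6 cup 948 x [-0.279 -0.208] y [-0.323 -0.252] z 0.092
```

Front at −0.2015, so the wide tray is about 0.1095 m out. I'll release and rise.

arm_command(series=[[[0, 0, 0, 0, 0, 0.8, 0], [0, 0, 0, 0, 0, 0.6, 0], [0, 0, 0, -3, 0, 0, 0], [0, 0, 0, -4, 0, 0, 0], [0, 0, 0, -4, 0, 0, 0], [0, 0, 0, -4, 0, 0, 0], [0, 0, 0, -4, 0, 0, 0], [0, 0, 0, 0, 0, 0, 0], [0, 0, 0, 0, 0, 0, 0]]])

```text
time: 9.25
tool_pos: [0.4985, 0.0125, 0.2368]
tcp_rot: [-0.024, 1.584, 0.027]
wrist_force: [-0.6, 0.1, -0.8]
width: -0.004
```

```bash
python3 st.py;python3 - <<'E'
from h import *
for n in ['scene','side']: grab(n,n+'7')
E
python3 m2.py scene7 side7
python3 -c "
import cv2,numpy as np
cv2.imwrite('pics/m7.png',np.vstack([cv2.resize(cv2.imread('pics/side7.png'),(480,300)),cv2.resize(cv2.imread('pics/scene7.png'),(480,300))]))"
```

```text
O [ 0.6767998  -0.07276656]
t 9.25 riser x,y -0.1743 0.0932 z 0.2368 yaw 91.86 tilt [-0.014  0.002 -1.   ] F [-0.6  0.1 -0.8] w -0.004 ov 0.022
O [ 0.6767998  -0.07276656]
scene7 wide lip top 308 x [-0.2037 -0.1937 -0.1877] y [0.0227 0.1707] z 0.0519
   side -1 [-0.2028 -0.1935 -0.1884]
   side 1 [-0.2027 -0.1946 -0.1886]
scene7 narrow lip top 185 x [-0.0941 -0.0843 -0.0783] y [-0.1393 -0.0453] z 0.0519
   side -1 [-0.0927 -0.0847 -0.0791]
   side 1 [-0.0915 -0.0838 -0.0787]
scene7 tape 995 x [-0.192  0.045] y [0.17  0.331] z 0.043
scene7 stapler 801 x [-0.275  0.036] y [-0.449 -0.252] z 0.06
scene7 cup 247 x [-0.281 -0.21 ] y [-0.32  -0.248] z 0.094
side7 wide lip top 271 x [-0.2011 -0.1946 -0.1873] y [0.0192 0.1666] z 0.0512
   side -1 [-0.2008 -0.1946 -0.188 ]
   side 1 [-0.201  -0.1946 -0.1879]
side7 narrow lip top 299 x [-0.0914 -0.0847 -0.0771] y [-0.1427 -0.0499] z 0.051
   side -1 [-0.0911 -0.0848 -0.078 ]
   side 1 [-0.0909 -0.0844 -0.0779]
side7 tape 452 x [-0.129  0.024] y [0.171 0.327] z 0.044
side7 stapler 3451 x [-0.274  0.049] y [-0.32  -0.195] z 0.06
side7 cup 957 x [-0.279 -0.208] y [-0.323 -0.252] z 0.091
```

View pics/m7.png

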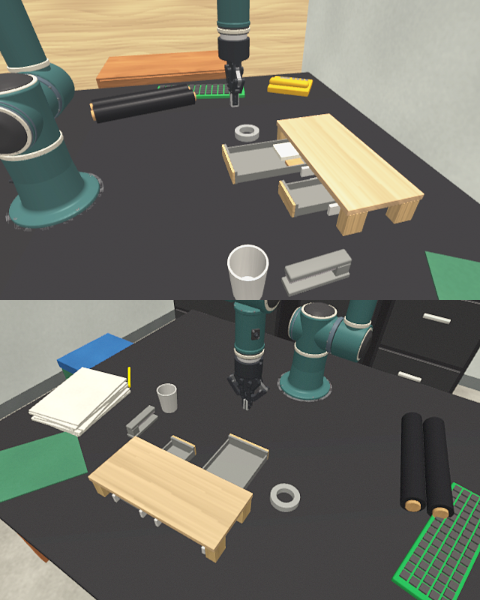

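Both views show the wide tray out, the narrow tray in, the gripper high and clear, and the tape, stapler and cup where they were.

```bash
python3 -c "
from workcell import bot
print(bot.finish_job())"
```

```text
the job is handed in; nothing more can be done
None
```

I pushed the narrow tray home with the closed fingertips. I then hooked them behind the wide tray's lip, drew it out to its stop, released it and rose clear. I handed the job in at about 9.4 s on the robot's clock; it reports no verdict.

The last checks before handing in, from the scene and side cameras, showed:
- **Narrow tray:** its front stands about 91–92 mm out of the riser's edge, so the joint is at about 0. The push ended against the stop at about 17 N.
- **Wide tray:** its front stands about 201–203 mm out, so the joint is at about 0.110 m. The pull force rose to about 13 N at the stop.
- **Tape roll, stapler and pen cup:** their measured positions matched the first pictures to within about 2 mm. The tape's extents were partly mixed with parts of the trays and riser, so I also checked it by eye.
- **Gripper:** it was about 0.21 m above the desk, with wrist force near zero.

No check failed. The two cameras differ by about 2 mm, which is within the calibration.

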